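# Lift a reworked board out of its nest and plug it into the tester

## Task

Slide the flat lifter under the green circuit board in the rework nest, raise the board out on the blade without the fingers touching it, and set it level and centred on the two rails of the cradle. Draw the lifter out and lay it flat on the bench, then pick the board up off the cradle by its long edges with the fingers and slide it, gold contact edge first, into the tester's slot until it is fully home. Do not drop the board, and leave the flux jar, red cup and cleaner bottle standing where they are.

Things in the scene. Friction and masses are not known exactly. Their poses are not given: they have to be found in the camera images.
- board: Green circuit board, stiff flat plate 110 (x) by 68 (y) by 5 mm, about 3 mm of low grey chips on top, about 130 g; origin at the centre of its underside, +z up. Gold contacts along its +x short edge. In the nest its edges are out of the fingers' reach; on the cradle both long edges overhang and it can be pinched across y (68 mm).
- board_edge (a point): middle of the lower edge of the board's gold contact side (board x = +55 mm), axes as the board's
- lifter: Lifter lying flat on the bench: steel blade 40 wide (y), 2.5 thick, x = -35 to +135 mm (tip), with an orange bow handle over its rear on two 18 mm wide posts at x = +-28 mm; free blade from x = +32 to the tip. About 200 g. Origin on the blade's underside below the middle of the handle; +x towards the tip.
- lifter_grip (a point): centre of the lifter's orange handle bar: 70 long (x), 18 wide (y), 24 mm tall, from 36.5 to 60.5 mm above the blade's underside; this point at 48.5 mm
- lifter_tip (a point): middle of the blade's front edge, at its underside (lifter x = +135 mm)
- nest: Fixed nest, 126 x 106 mm: dark block, channel floor 25 mm above bench (x -62 to +64). Two ledges along x, 31 mm high, carry the board's long edges; channel between them 54 wide, 6 mm deep, open at -x, where the blade enters. Side walls (inner y +-38) and end wall (inner x +58) rise to 42 mm. Origin on the bench under the middle of the board's place; board +x = nest +x.
- cradle: Fixed cradle: blue base 130 by 90 mm, 8 thick, two upright aluminium rails along x, 110 long (x -55 to +55), 3.5 mm thick, inner faces y = +-26 mm, tops 60 mm above the bench. The 52 mm gap between them is free above the base and open at both ends: the blade passes through. Origin on the bench at the middle; both ends alike.
- tester: Fixed blue tester. Level slot opening to -x: mouth x = +15, back wall x = +55 mm (40 deep), 74 wide, floor 60 and ceiling 69 mm above bench; flared side guides out to x = +3. Support tongue 46 wide, level with the slot floor, from x = -75 to the mouth. Housing to x = +85, y = +-55, 83 high. Origin on the bench below the centre of the fully inserted board, which goes in along +x.
- slot_mouth (a point): middle of the slot mouth at floor level (tester x = +15 mm, z = 60 mm), axes as the tester's
- flux_jar: bystander: blue flux jar with white cap, 50 mm across, 45 mm tall; origin at the centre of its base
- red_cup: bystander: red plastic cup, 76 mm across, 100 mm tall; origin at the centre of its base
- cleaner: bystander: white cleaner bottle, 60 mm across, 150 mm tall; origin at the centre of its base
Mind the look-alikes: they are no part of the job. Several things have the shape of the board; the one meant has the colours described above.

How it is judged (in metres and radians):
On the way, in this order (a step that is already met when the one before it is completed fails the run):
1. the board is raised clear of the nest, carried by the lifter alone (contact force between lifter and board above 0.3 N and contact force between board and nest below 0.05 N and contact force between board and the fingers below 0.05 N and z of board in the frame of nest above 0.038 m), for 0.3 s.
2. the board rests level and centred on the cradle's rails (centre within 22 mm along and 8 mm across the cradle's middle), touched by neither lifter nor fingers (contact force between board and cradle above 0.3 N and contact force between lifter and board below 0.05 N and contact force between board and the fingers below 0.05 N and angle between board's own z axis and vertical below 0.06 rad and x of board in the frame of cradle between -0.022 and 0.022 m and y of board in the frame of cradle between -0.008 and 0.008 m and z of board in the frame of cradle above 0.055 m), for 0.3 s.
3. the board is held clear of the cradle by the fingers, without the lifter (contact force between the fingers and board above 1 N and contact force between board and cradle below 0.05 N and contact force between lifter and board below 0.05 N and z of board in the frame of cradle above 0.062 m), for 0.2 s.
At the end, for the whole second after the job is handed in: The board is in the tester's slot, contact edge first, its leading edge within 3.5 mm of the slot's back wall, level and straight (within 0.08 rad), at rest; the lifter lies flat at rest on the bench (x of board_edge in the frame of tester above 0.0515 m and y of board_edge in the frame of tester between -0.0045 and 0.0045 m and z of board_edge in the frame of tester between 0.057 and 0.066 m and angle between the x axis of board and the x axis of tester, either way round below 0.08 rad and angle between each of board, lifter's own z axis and vertical below 0.06 rad and linear speed of each of board, lifter below 0.01 m/s and height (world z) of lifter below 0.006 m); the robot touches nothing.
It fails at once if the flux jar is shifted by more than 3 cm or tipped (distance of flux_jar from where it was at the start of the episode above 0.03 m or angle between flux_jar's own z axis and vertical above 0.35 rad).
It fails at once if the red cup is shifted by more than 3 cm or tipped (distance of red_cup from where it was at the start of the episode above 0.03 m or angle between red_cup's own z axis and vertical above 0.35 rad).
It fails at once if the cleaner bottle is shifted by more than 3 cm or tipped (distance of cleaner from where it was at the start of the episode above 0.03 m or angle between cleaner's own z axis and vertical above 0.35 rad).
It fails at once if the board is dropped on to the bench (lower than 15 mm) or turned over (height (world z) of board below 0.015 m or angle between board's own z axis and vertical above 0.8 rad).
It also fails if it takes over 72 s, if anything falls off the work surface, if the arm or the gripper's body presses on something with over 40 N, if the wrist force passes 120 N, or if a joint passes its speed limit or range.

## Robot

A 6-joint arm with a two-finger parallel gripper is mounted at the origin on the work surface. World frame = base frame: x ahead of the robot, y to its left, z up, the work surface at z = 0. Lengths are in m, angles in degrees, forces in N, time in s.
With the tool pointing down it reaches from about 0.325 to 0.9 m from the base axis. Payload 6.1 kg.
Tool frame: the origin (TCP) lies midway between the tips of the shut fingers; the grasp point (between the pads) lies 19 mm behind it; z points along the fingers, y is the line along which they close (so a half turn about z gives the same grasp; the last joint's range is limited). The gripper opens to 85 mm and grips with 20 to 120 N. Pads are 22 mm wide; open, the fingers measure 114 mm over their backs; the gripper's body (76 mm by 85 mm) begins 54 mm behind the grasp point. The pads swing forward as they close: fully open they stand 13 mm farther back than shut.
Start: joints at [59.066, 12.628, 87.462, -0, 79.91, -7.225], TCP at [0.251, 0.572, 0.231] pointing down, gripper open.
Joint ranges: [-170.65, 170.65], [-52.31, 119.04], [5.05, 147.46], [-71.25, 251.25], [11.57, 151.72], [-153.62, 153.62]. Speed limits (degrees/s): [147.25, 147.25, 172.46, 180, 180, 180].

## Interface

Orientations are given as [roll, pitch, yaw] about the fixed x, y, z axes, in that order (R = Rz(yaw) Ry(pitch) Rx(roll)).
In Python, from station import ctrl gives the robot as it stands.
- The arm moves only by the tool drive_tool, never from a script. Its argument "increments" is a list of rows, each an object with "offset": the shift along the world's x, y, z in units of 40 mm (1.0 is 40 mm), a list of three; "roll": the turn about the world's z in units of 10 degrees (1.0 is 10 degrees); "claw": the closure, from 0 (fully open) to 1 (shut). In form: [{"offset": [tx, ty, tz], "roll": roll, "claw": claw}, ...]. A call has 1 to 8 rows; each row shifts and turns the commanded pose from where the row before left it; what a row does not reach is not made up. A row lasts 1/8 s, in which the tool goes at most 62.5 mm and 10.7 degrees, less where a joint would pass 70% of its speed; a pose out of reach is approached as far as the arm can. A call is refused whole if a number of a shift passes 1 or a number of a turn 1, either way. A call with a gripper value outside its range is refused whole. The fingers move at their own pace and stop on an object; "newtons" is the grip in N (left out, the last holds). Time passes only in rows, so rows that do not move let the fingers close. It gives the time, the measured TCP pose, the force, the opening and the grip force at its end, in the units of the state.
- ctrl.read_state(): the state, without advancing time (a new reading comes with each control period).
- ctrl.get_image(name): name is "side" or "top"; returns (picture, depth): 400x640x3 uint8, red, green, blue; 400x640 float32, m along the optical axis (not along the pixel's ray), 0 where there is no reading.
- ctrl.camera_params(name): a dict with "vertical_fov" (degrees; the focal length in pixels is half the picture's height over the tangent of half this angle, whatever the lens; pixels are square), "cx", "cy" (the principal point, pixels), "eye" and "rotation" of the camera in the world. Camera axes: x right, y down, z forward; pixel columns grow to the right and rows downward; lengths in m; the calibration is good to about 2 mm. A picture is of the moment at which its call begins. camera_params takes no time and is no camera call.
- ctrl.close_job(): hands the job in; it is judged then, once.
The state is a dict: "clock": time; "q": joint angles; "joint_vel": joint speeds; "tau": joint torques, N m; "tool_pos": TCP position; "tcp_rot": TCP orientation; "ft_force": force on the tool from outside, world axes, zero at the start; "torque": the same for the moment, N m; "grip_width": finger opening in m; "gripper_force": force on a finger pad.
Only numpy, scipy, OpenCV 4.12 (cv2) and the standard library are available. Lean on these libraries where they do the work, as an engineer would, in place of code of your own. Each camera call takes 0.05 s, during which the arm holds its last target. There are 200 camera calls.

## Working session

There is one attempt and no reset: what is moved stays moved. The work goes in short steps, Python scripts to look and compute and a tool call to move; the robot and the scene stay as the last step left them, time stands still between calls to the robot, and variables do not carry over. Pictures are saved under pics/ and viewed, at most 10 in all, crops included, and the job is handed in when it is done.

Besides the shell and the picture viewer there is one more tool, called after "Call:" by a JSON object that holds its "method" and its "body". drive_tool: Moves the arm, as the interface text tells. Its arguments: {"type":"object","properties":{"increments":{"type":"array"},"newtons":{"type":"number"}},"required":["increments"]}

```bash
mkdir -p pics; cat > h.py <<'E'
import numpy as np, cv2
from station import ctrl
def snap(n,tag):
    im,d=ctrl.get_image(n); cv2.imwrite(f'pics/{tag}.png',im[:,:,::-1]); np.savez(f'{tag}.npz',im=im,d=d); return im,d
def cam(n):
    p=ctrl.camera_params(n); f=200/np.tan(np.radians(p['vertical_fov'])/2); return p,f,np.array(p['rotation']),np.array(p['eye'])
def cloud(n,d):
    p,f,R,e=cam(n); v,u=np.mgrid[:400,:640]
    c=np.stack([(u-p['cx'])/f*d,(v-p['cy'])/f*d,d],-1); return c@R.T+e
def ray(n,u,v,z):
    p,f,R,e=cam(n); r=R@np.array([(u-p['cx'])/f,(v-p['cy'])/f,1]); return e+r*(z-e[2])/r[2]
E
python3 - <<'E'
from h import *
for n in('top','side'):
    snap(n,n+'0'); print(n,ctrl.camera_params(n))
print(ctrl.read_state())
E
```

```text
top {'vertical_fov': 55.70018292022745, 'cx': 323.3496026404278, 'cy': 194.58847399784992, 'eye': array([0.47966926, 0.06526186, 1.11125742]), 'rotation': array([-173.51190133,    2.0058561 ,  -91.75815862])}
side {'vertical_fov': 44.16466924112525, 'cx': 318.29329888275606, 'cy': 199.96023959877547, 'eye': array([ 0.51356306, -0.91859464,  0.75031854]), 'rotation': array([-124.21004077,    0.97428012,   -6.16637878])}
{'clock': 0.1, 'q': array([ 5.90681315e+01,  1.26692203e+01,  8.75185219e+01, -5.22365071e-04,
        7.99092629e+01, -7.22491179e+00]), 'joint_vel': array([-0.0020412 , -0.08732937, -0.14129662,  0.1251334 ,  0.06471068,
       -0.02986878]), 'tau': array([ 1.22045323e-03, -4.98239958e+01, -3.90549088e+01, -7.92839774e-05,
        5.47642776e-03, -1.17380164e-04]), 'tool_pos': array([0.25101768, 0.57179803, 0.23033123]), 'tcp_rot': array([-1.79903700e+02, -1.16897516e-02,  1.56293125e+02]), 'ft_force': array([-0.06834516,  0.10519215,  0.87401742]), 'torque': array([-0.03208051, -0.01370487, -0.0580725 ]), 'gripper_force': 0.0, 'grip_width': 0.08537311673899392}
```

View pics/top0.png

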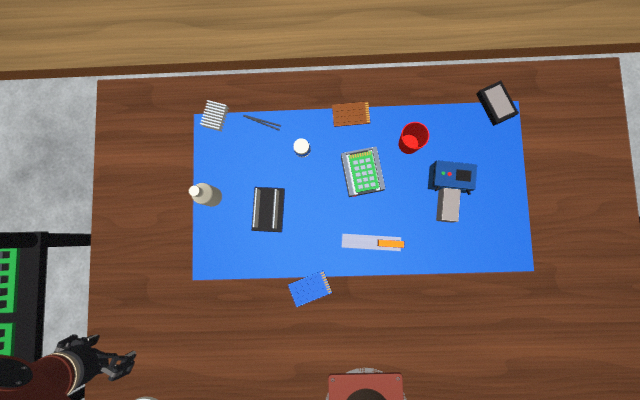

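View pics/side0.png

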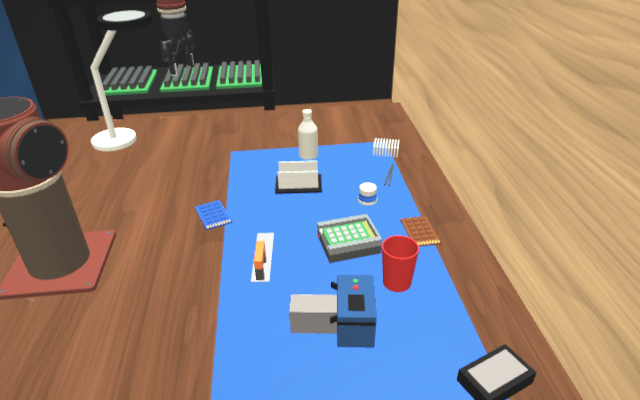

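Candidates for the board, in top-view pixels: green board in the grey nest (363,172), brown card (351,114), blue card (310,289), white card (214,115), and the black tray (497,103). I choose the green one in the nest, with its gold edge facing up in the image (world +x). The lifter is at (372,243), its handle at the right end. The cradle is at (268,209) and the tester at (452,180), with its tongue towards the robot.

```bash
cat > fix.py <<'E'
s=open('h.py').read()
s=s.replace("np.array(p['rotation'])","Rotation.from_euler('xyz',p['rotation'],degrees=True).as_matrix()").replace("import numpy as np, cv2","import numpy as np, cv2\nfrom scipy.spatial.transform import Rotation")
s+='''
def rect(P):
    (c,s,a)=cv2.minAreaRect((P[:,:2]*1000).astype(np.float32)); return np.round(c,1),np.round(s,1),round(a,2)
def hsv(im): return cv2.cvtColor(im,cv2.COLOR_RGB2HSV)
'''
open('h.py','w').write(s)
E
python3 fix.py; python3 - <<'E'
from h import *
for n in('top','side'):
    z=np.load(n+'0.npz'); im,d=z['im'],z['d']; X=cloud(n,d); H=hsv(im); h,s,v=H[...,0],H[...,1],H[...,2]
    m0=(X[...,0]>.2)&(X[...,0]<.9)&(abs(X[...,1])<.6)&(d>0)&(X[...,2]<.3)
    print(n,'mat z',np.median(X[m0&(abs(X[...,2])<.02)][:,2]))
    def rep(t,m):
        P=X[m&m0]; 
        if len(P)<5: print(t,len(P));return
        print(t,len(P),'z',np.round(np.percentile(P[:,2],[5,50,95])*1000,1),'mean',np.round(P.mean(0)*1000,1),*rect(P))
    g=(h>45)&(h<75)&(s>120)&(v>80); 
    u=np.mgrid[:400,:640][1]; 
    rep('green',g)
    rep('orange',(h>8)&(h<18)&(s>200)&(v>200))
    rep('red',((h<5)|(h>175))&(s>180)&(v>120))
    Z=X[...,2]
    gray=(s<60)
    for lo,hi,t in((.001,.012,'lowgray'),(.037,.047,'nestwall'),(.055,.066,'60'),(.078,.088,'83'),):
        m=((Z>lo)&(Z<hi)&m0&(gray if t!='83' else True)).astype(np.uint8)
        k,l,st,c=cv2.connectedComponentsWithStats(m)
        for i in range(1,k):
            if st[i,4]>60: print(t,'px',np.round(c[i]),end=' '); rep('',l==i)
im=cv2.imread('pics/top0.png')[95:285,170:530]
cv2.imwrite('pics/crop.png',cv2.resize(im,None,fx=2.2,fy=2.2,interpolation=cv2.INTER_CUBIC))
E
```

```text
top mat z 0.00041093733359931495
green 499 z [32.9 36.1 39.8] mean [663.5 -21.4  36.9] [ 678.7 -104.5] [108.1 243. ] 8.36
orange 12 z [59.3 60.6 62.4] mean [461.3 -87.8  60.7] [459.2 -81.3] [61.9 13.6] 88.32
red 538 z [  2.4  54.5 100.1] mean [ 758.9 -167.7   50.5] [ 719.7 -196.8] [174.1  72.3] 53.24
lowgray px [269. 210.]  849 z [ 4.7  8.  11. ] mean [566.4 261.3   8. ] [569.  265.6] [ 86.1 125.8] 85.17
lowgray px [367. 242.]  459 z [1.3 3.  6.2] mean [465.8 -20.5   3.3] [464.7 -33.3] [167.1  37.7] 84.76
nestwall px [301. 146.]  150 z [41.4 44.6 46.5] mean [746.  159.1  44.3] [745.3 159.2] [40.9 41.7] 89.09
nestwall px [362. 169.]  443 z [38.8 42.1 45.2] mean [673.1 -12.7  42. ] [667.4 -15.3] [125.6 102.7] 8.71
60 px [450. 204.]  542 z [56.4 60.  63.1] mean [ 561.9 -251.3   59.9] [ 561.6 -251.8] [46.4 89.7] 81.92
83 px [455. 175.]  1043 z [79.8 83.  86.3] mean [ 640.1 -263.1   83. ] [ 640.5 -263.9] [111.2  70.4] 81.39
side mat z 0.002464640273919516
green 175 z [35.8 38.1 87.3] mean [657.  -38.5  42.2] [ 675.5 -108.7] [ 97.9 242.2] 8.13
orange 0
red 1567 z [14.8 70.2 99.4] mean [ 75
[... 1749 characters left out ...]
]  101 z [55.7 59.3 63.6] mean [570.7 290.4  59.4] [573.5 290.2] [ 10.9 104.2] 83.32
60 px [297. 172.]  115 z [55.7 59.7 63.8] mean [569.2 234.7  59.7] [569.6 236. ] [ 14.6 106.4] 85.6
60 px [313. 304.]  908 z [57.3 61.7 63.7] mean [ 563.1 -257.4   61.4] [ 563.4 -254.4] [48.8 88. ] 81.54
83 px [307. 135.]  63 z [78.3 83.3 87.3] mean [611.7 407.8  83.2] [613.5 410.8] [28.5 57.6] 85.99
83 px [400. 245.]  122 z [79.  83.  87.4] mean [ 760.2 -132.3   83.2] [ 760.3 -137.1] [28.3 66. ] 71.05
83 px [398. 262.]  120 z [78.4 83.2 87.6] mean [ 743.3 -184.9   83.1] [ 745.  -180.8] [29.8 69.9] 70.8
83 px [356. 297.]  1617 z [82.4 84.9 87. ] mean [ 642.2 -271.9   84.8] [ 643.1 -266.5] [111.4  70. ] 81.68
```

View pics/crop.png

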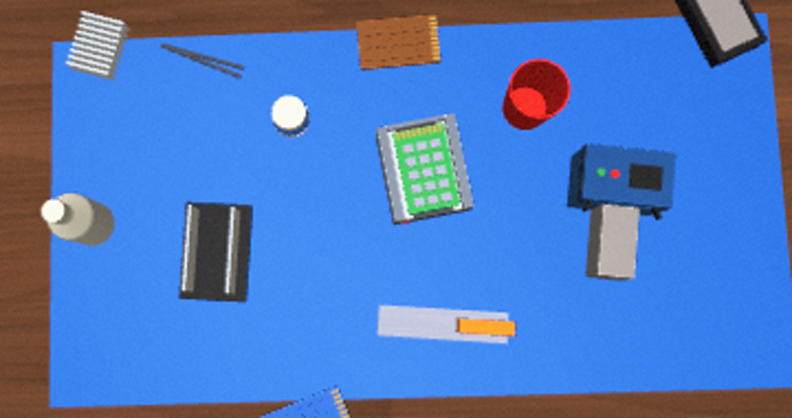

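```bash
cat > meas.py <<'E'
from h import *
def plane(n,z):
    p,f,R,e=cam(n); v,u=np.mgrid[:400,:640]
    r=np.stack([(u-p['cx'])/f,(v-p['cy'])/f,np.ones_like(u,float)],-1)@R.T
    return e+r*((z-e[2])/r[...,2])[...,None]
def m(n,tag,name,zlo,zhi,z,box,col=None):
    q=np.load(tag+'.npz'); im,d=q['im'],q['d']; X=cloud(n,d); H=hsv(im)
    M=(d>0)&(X[...,2]>zlo)&(X[...,2]<zhi)&(X[...,0]>box[0])&(X[...,0]<box[1])&(X[...,1]>box[2])&(X[...,1]<box[3])
    if col: M&=col(H[...,0],H[...,1],H[...,2])
    k,l,st,c=cv2.connectedComponentsWithStats(M.astype(np.uint8)); 
    if k<2: print(n,name,'none');return
    i=1+np.argmax(st[1:,4]); P=plane(n,z)[l==i][:,:2]*1000
    C,s,a=rect(P); 
    w=P-P.mean(0); ev,V=np.linalg.eigh(w.T@w); t=np.degrees(np.arctan2(V[1,1],V[0,1]))
    print(n,name,len(P),'rect',C,s,a,'mean',P.mean(0).round(1),'pca',round(t,1))
E
python3 - <<'E'
from meas import *
for n in('top','side'):
    t=n+'0'
    m(n,t,'bar',.05,.07,.0605,(.4,.52,-.16,0),lambda h,s,v:(h>5)&(h<25)&(s>150))
    m(n,t,'blade',-.01,.02,.0025,(.4,.52,-.16,.1),lambda h,s,v:(s<90)&(v>110))
    m(n,t,'nest',.03,.05,.042,(.55,.77,-.12,.08))
    m(n,t,'green',.03,.05,.036,(.55,.77,-.12,.08),lambda h,s,v:(h>40)&(h<80)&(s>90))
    m(n,t,'gold',.03,.05,.036,(.55,.77,-.12,.08),lambda h,s,v:(h>15)&(h<35)&(s>120))
    m(n,t,'base',-.005,.02,.008,(.45,.7,.18,.34),lambda h,s,v:(v<100))
    m(n,t,'railR',.052,.07,.06,(.45,.7,.2,.263))
    m(n,t,'railL',.052,.07,.06,(.45,.7,.263,.33))
    m(n,t,'tongue',.05,.07,.06,(.45,.61,-.32,-.2),lambda h,s,v:(s<60))
    m(n,t,'house',.076,.095,.083,(.5,.75,-.36,-.18))
    m(n,t,'jar',.035,.06,.045,(.65,.85,.1,.22))
    m(n,t,'bottle',.03,.2,.1,(.55,.7,.36,.55))
E
```

```text
top bar 159 rect [459740.1 -81280.4] [68632.5 16464.1] 84.72 mean [459.9 -81.4] pca 84.7
top blade 654 rect [464598.5 -33328.5] [168889.7  39270.4] 84.66 mean [465.7 -21.9] pca 84.9
top nest 1514 rect [667620.2 -15545.5] [126885.4 104492.1] 8.84 mean [668.5 -15.9] pca -170.4
top green 561 rect [666912.2 -17820.3] [109903.   66959.3] 9.48 mean [665.8 -18.1] pca -171.0
top gold 3 rect [717296.9 -10243.8] [   0.  5880.8] 87.62 mean [717.3 -10.2] pca 177.6
top base 879 rect [569098.  263889.3] [ 85829.3 127721. ] 84.67 mean [566.3 260.7] pca 173.4
top railR 68 rect [567695.1 236701. ] [  4736.6 106791.2] 85.11 mean [568.2 236.6] pca 175.1
top railL 76 rect [572325.3 291414.1] [  5844.5 107150.3] 85.33 mean [571.9 291.7] pca 175.1
top tongue 566 rect [ 561275.6 -250535.6] [47213.7 90439.9] 81.28 mean [ 561.4 -250.7] pca 171.6
top house 1063 rect [ 640124.8 -262263.1] [111515.   71002.7] 81.74 mean [ 640.1 -262.7] pca 81.6
top jar 195 rect [746826.4 159006.4] [40533.2 44362.7] 88.5 mean [746.1 158.7] pca -165.0
top bottle 528 rect [609657.6 422746.2] [85733.8 58270.2] 66.5 mean [609.3 420.
[... 368 characters left out ...]
 -16.4] pca -169.6
side gold none
side base 233 rect [570285.1 257032.3] [ 88152.5 126834.6] 85.39 mean [571.1 233. ] pca -177.3
side railR 153 rect [569223.4 231437.9] [ 21524.4 106446.9] 85.39 mean [570.1 231.8] pca 173.4
side railL 146 rect [574443.5 284847.1] [ 25477.6 107441.5] 85.52 mean [573.8 287.3] pca 174.5
side tongue 992 rect [ 562624.4 -257993.5] [56604.7 88704.2] 82.86 mean [ 562.7 -258.2] pca 172.9
side house 1691 rect [ 642704.6 -268720.3] [116713.5  69940.7] 81.89 mean [ 642.6 -271. ] pca 81.1
side jar 181 rect [749006.4 153147.5] [58777.2 42204.4] 79.83 mean [748.4 152.8] pca 78.6
side bottle 658 rect [614270.6 416610.8] [283278.3  56780.4] 85.78 mean [611.8 390.1] pca 85.6
```

Call:
{"method": "drive_tool", "body": {"increments": [{"offset": [0.3,-0.9,0],"roll": -0.9,"claw": 0},{"offset": [0.3,-0.9,0],"roll": -0.9,"claw": 0},{"offset": [0.3,-0.9,0],"roll": -0.9,"claw": 0},{"offset": [0.3,-0.9,0],"roll": -0.9,"claw": 0},{"offset": [0.3,-0.9,0],"roll": -0.9,"claw": 0},{"offset": [0.3,-0.9,0],"roll": -0.9,"claw": 0},{"offset": [0.3,-0.9,0],"roll": -0.9,"claw": 0},{"offset": [0.3,-0.9,0],"roll": -0.86,"claw": 0}], "newtons": 100}}

```text
clock: 1.1
tool_pos: [0.3473, 0.283, 0.231]
tcp_rot: [-180.0, 0.0, 84.4]
ft_force: [0.0, -0.1, -0.2]
grip_width: 0.0855
gripper_force: 0.0
```

Call:
{"method": "drive_tool", "body": {"increments": [{"offset": [0.3,-0.9,0],"roll": 0,"claw": 0},{"offset": [0.3,-0.9,0],"roll": 0,"claw": 0},{"offset": [0.3,-0.9,0],"roll": 0,"claw": 0},{"offset": [0.3,-0.9,0],"roll": 0,"claw": 0},{"offset": [0.3,-0.9,0],"roll": 0,"claw": 0},{"offset": [0.3,-0.9,0],"roll": 0,"claw": 0},{"offset": [0.3,-0.9,0],"roll": 0,"claw": 0},{"offset": [0.3,-0.9,0],"roll": 0,"claw": 0}]}}

```text
clock: 2.1
tool_pos: [0.4433, -0.0049, 0.231]
tcp_rot: [-180.0, -0.0, 84.7]
ft_force: [1.2, 0.7, -0.2]
grip_width: 0.0855
gripper_force: 0.0
```

Call:
{"method": "drive_tool", "body": {"increments": [{"offset": [0.21,-0.96,0],"roll": 0,"claw": 0},{"offset": [0.21,-0.97,-0.5],"roll": 0,"claw": 0},{"offset": [0,0,-0.9],"roll": 0,"claw": 0},{"offset": [0,0,-0.9],"roll": 0,"claw": 0},{"offset": [0,0,-0.9],"roll": 0,"claw": 0},{"offset": [0,0,-0.9],"roll": 0,"claw": 0},{"offset": [0,0,-0.6],"roll": 0,"claw": 0},{"offset": [0,0,-0.32],"roll": 0,"claw": 0}]}}

```text
clock: 3.1
tool_pos: [0.4588, -0.0805, 0.0288]
tcp_rot: [-179.8, -0.0, 84.7]
ft_force: [0.3, -0.4, 0.2]
grip_width: 0.0853
gripper_force: 0.0
```

Call:
{"method": "drive_tool", "body": {"increments": [{"offset": [0,0,0],"roll": 0,"claw": 1},{"offset": [0,0,0],"roll": 0,"claw": 1},{"offset": [0,0,0],"roll": 0,"claw": 1},{"offset": [0,0,0],"roll": 0,"claw": 1},{"offset": [0,0,0],"roll": 0,"claw": 1},{"offset": [0,0,0],"roll": 0,"claw": 1}]}}

```text
clock: 3.85
tool_pos: [0.4609, -0.0812, 0.0315]
tcp_rot: [179.9, 0.0, 84.7]
ft_force: [-0.9, 0.1, 6.0]
grip_width: 0.0162
gripper_force: 98.6
```

Call:
{"method": "drive_tool", "body": {"increments": [{"offset": [0,0,0.3],"roll": 0,"claw": 1},{"offset": [0,0,0.5],"roll": 0,"claw": 1},{"offset": [0,0,0.7],"roll": -0.6,"claw": 1},{"offset": [0,0,0.7],"roll": -0.9,"claw": 1},{"offset": [0,0.3,0.3],"roll": -1,"claw": 1},{"offset": [0,0.3,0],"roll": -1,"claw": 1},{"offset": [0.08,0.22,0],"roll": -1,"claw": 1},{"offset": [0,0,0],"roll": -1,"claw": 1}], "newtons": 110}}

```text
clock: 4.85
tool_pos: [0.463, -0.0474, 0.1307]
tcp_rot: [-180.0, 0.0, 29.4]
ft_force: [0.3, -0.7, -2.9]
grip_width: 0.0164
gripper_force: 107.5
```

Call:
{"method": "drive_tool", "body": {"increments": [{"offset": [0,0,0],"roll": -1,"claw": 1},{"offset": [0,0,0],"roll": -1,"claw": 1},{"offset": [0,0,0],"roll": -0.07,"claw": 1},{"offset": [0,0,0],"roll": 0,"claw": 1},{"offset": [0,0,0],"roll": 0,"claw": 1}]}}

```text
clock: 5.48
tool_pos: [0.4632, -0.0482, 0.1305]
tcp_rot: [-180.0, 0.0, 9.1]
ft_force: [0.1, -1.0, -1.9]
grip_width: 0.0159
gripper_force: 107.5
```

```bash
python3 - <<'E'
from meas import *
s=ctrl.read_state(); print(s['tool_pos'],s['tcp_rot'],s['ft_force'],s['torque'])
snap('top','top1'); snap('side','side1')
for n in('top','side'):
    q=np.load(n+'1.npz'); X=cloud(n,q['d']); H=hsv(q['im']); t=s['tool_pos']
    M=(X[...,2]>.06)&(X[...,2]<.2)&(X[...,0]>t[0]+.045)&(X[...,0]<t[0]+.2)&(abs(X[...,1]-t[1])<.08)&(H[...,1]<90)
    k,l,st,c=cv2.connectedComponentsWithStats(M.astype(np.uint8)); i=1+np.argmax(st[1:,4]); P=X[l==i]
    A=np.c_[P[:,:2]-t[:2],np.ones(len(P))]; co=np.linalg.lstsq(A,P[:,2],rcond=None)[0]
    print(n,len(P),c[i],'slope deg',np.degrees(co[:2]).round(2),'z@handle',co[2]*1000, rect(P/1000*1000))
E
```

```text
[ 0.4632301  -0.04815168  0.13054363] [-1.79998328e+02  4.02975193e-03  9.09770404e+00] [ 0.10223015 -1.01298705 -1.91877877] [0.036908   0.01220919 0.05550519]
top 333 [371.11411411 205.34234234] slope deg [0.09 0.85] z@handle 101.02256226262654 (array([553.2, -32.9]), array([81.3, 38.9]), 8.79)
side 457 [297.76148796 218.28884026] slope deg [-0.19  0.47] z@handle 103.54107539206522 (array([551.9, -35.8]), array([91.1, 45.5]), 7.55)
```

View pics/side1.png

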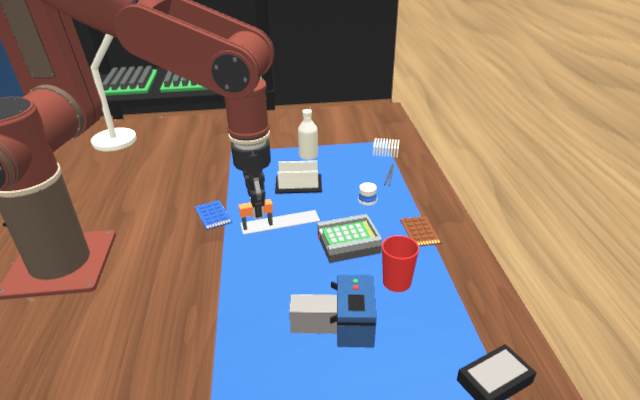

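Call:
{"method": "drive_tool", "body": {"increments": [{"offset": [0,-0.04,-0.5],"roll": 0,"claw": 1},{"offset": [0,0,-0.6],"roll": 0,"claw": 1},{"offset": [0,0,-0.5],"roll": 0,"claw": 1},{"offset": [0,0,-0.2],"roll": 0,"claw": 1},{"offset": [0,0,0],"roll": 0,"claw": 1},{"offset": [0,0,0],"roll": 0,"claw": 1}]}}

```text
clock: 6.32
tool_pos: [0.4641, -0.05, 0.0594]
tcp_rot: [180.0, -0.1, 9.0]
ft_force: [0.0, -0.4, -1.5]
grip_width: 0.0165
gripper_force: 107.6
```

```bash
python3 - <<'E'
from meas import *
s=ctrl.read_state(); t=s['tool_pos']; print(t,s['tcp_rot'],s['ft_force'])
for n in('top','side'):
    im,d=snap(n,n+'2'); X=cloud(n,d); H=hsv(im)
    M=(X[...,2]>.012)&(X[...,2]<.045)&(X[...,0]>t[0]+.045)&(X[...,0]<t[0]+.138)&(abs(X[...,1]-t[1])<.08)&(H[...,1]<90)
    k,l,st,c=cv2.connectedComponentsWithStats(M.astype(np.uint8)); i=1+np.argmax(st[1:,4]); P=X[l==i]
    print(n,len(P),c[i],'z',np.median(P[:,2]), rect(P))
    nest=(X[...,0]>.61)&(X[...,0]<.72)&(abs(X[...,1]+.016)<.03)&(H[...,0]>40)&(H[...,0]<80)&(H[...,1]>120)
    print(' board top z',np.median(X[nest][:,2]))
im=cv2.imread('pics/side2.png')[180:290,210:400]; cv2.imwrite('pics/c2.png',cv2.resize(im,None,fx=4,fy=4,interpolation=cv2.INTER_CUBIC))
E
```

```text
[ 0.46407575 -0.04996876  0.05940244] [ 1.79963587e+02 -7.82098172e-02  9.00023904e+00] [ 0.02170546 -0.42857708 -1.50371858]
top 289 [369.73010381 207.05882353] z 0.030411082465439554 (array([555., -35.]), array([79.7, 39.1]), 8.82)
 board top z 0.03618780594794879
side 461 [299.43383948 243.60303688] z 0.032423039475529714 (array([552.7, -37.5]), array([91.9, 44.8]), 6.4)
 board top z 0.03764667632585117
```

View pics/c2.png

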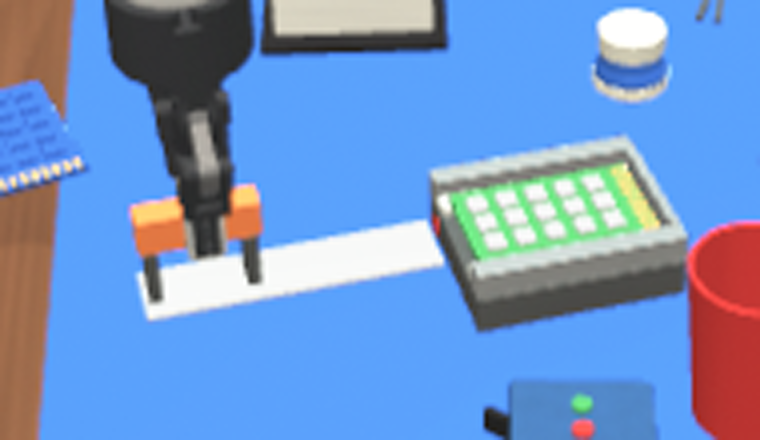

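Call:
{"method": "drive_tool", "body": {"increments": [{"offset": [0,0,-0.03],"roll": 0,"claw": 1},{"offset": [0.2,0.032,0],"roll": 0,"claw": 1},{"offset": [0.2,0.032,0],"roll": 0,"claw": 1},{"offset": [0.2,0.032,0],"roll": 0,"claw": 1},{"offset": [0.2,0.032,0],"roll": 0,"claw": 1},{"offset": [0.2,0.032,0],"roll": 0,"claw": 1}]}}

```text
clock: 7.18
tool_pos: [0.5039, -0.0432, 0.0572]
tcp_rot: [-180.0, 0.0, 9.0]
ft_force: [-0.5, -0.2, -2.0]
grip_width: 0.0164
gripper_force: 107.6
```

Call:
{"method": "drive_tool", "body": {"increments": [{"offset": [0.1,0.016,0.02],"roll": 0,"claw": 1},{"offset": [0.3,0.047,0],"roll": 0,"claw": 1},{"offset": [0.35,0.055,0],"roll": 0,"claw": 1},{"offset": [0.35,0.055,0],"roll": 0,"claw": 1},{"offset": [0.35,0.055,0],"roll": 0,"claw": 1},{"offset": [0.25,0.04,0],"roll": 0,"claw": 1},{"offset": [0.19,0.03,0],"roll": 0,"claw": 1},{"offset": [0,0,0],"roll": 0,"claw": 1}]}}

```text
clock: 8.18
tool_pos: [0.5793, -0.0314, 0.058]
tcp_rot: [-180.0, 0.0, 9.0]
ft_force: [0.6, -0.0, -2.0]
grip_width: 0.0162
gripper_force: 107.5
```

```bash
python3 - <<'E'
from meas import *
s=ctrl.read_state(); print(s['tool_pos'],s['tcp_rot'],s['ft_force'],s['torque'])
snap('top','top3');
m('top','top3','green',.03,.05,.036,(.55,.77,-.12,.08),lambda h,s,v:(h>40)&(h<80)&(s>90))
E
```

```text
[ 0.57927154 -0.03136832  0.05804064] [-1.79999876e+02  1.61695955e-03  9.00226770e+00] [ 0.60854084 -0.01793666 -2.04364532] [-0.04297415  0.05865039 -0.01675034]
top green 86 rect [684832.8   7286.1] [65375.5 23161. ] 8.91 mean [691.6  11.9] pca 175.7
```

Call:
{"method": "drive_tool", "body": {"increments": [{"offset": [-0.05,-0.008,0],"roll": 0,"claw": 1},{"offset": [0,0,0.06],"roll": 0,"claw": 1},{"offset": [0,0,0.06],"roll": 0,"claw": 1},{"offset": [0,0,0.1],"roll": 0,"claw": 1},{"offset": [0,0,0.15],"roll": 0,"claw": 1},{"offset": [0,0,0.2],"roll": 0,"claw": 1},{"offset": [0,0,0.2],"roll": 0,"claw": 1},{"offset": [0,0,0.2],"roll": 0,"claw": 1}]}}

```text
clock: 9.22
tool_pos: [0.5771, -0.0318, 0.0977]
tcp_rot: [180.0, -0.0, 9.0]
ft_force: [-0.3, 0.2, -3.9]
grip_width: 0.0164
gripper_force: 107.5
```

Call:
{"method": "drive_tool", "body": {"increments": [{"offset": [0,0,0.25],"roll": 0,"claw": 1},{"offset": [0,0,0.25],"roll": 0,"claw": 1},{"offset": [0,0,0.2],"roll": 0,"claw": 1},{"offset": [0,0,0.1],"roll": 0,"claw": 1},{"offset": [0,0,0],"roll": 0,"claw": 1},{"offset": [0,0,0],"roll": 0,"claw": 1}]}}

```text
clock: 9.98
tool_pos: [0.5766, -0.0317, 0.1284]
tcp_rot: [-180.0, 0.0, 9.0]
ft_force: [-0.3, 0.5, -3.6]
grip_width: 0.0166
gripper_force: 107.5
```

```bash
python3 - <<'E'
from meas import *
s=ctrl.read_state(); print(s['tool_pos'],s['tcp_rot'],s['ft_force'],s['torque'])
im,d=snap('side','side4'); X=cloud('side',d); H=hsv(im)
M=(X[...,2]>.06)&(X[...,2]<.15)&(X[...,0]>.58)&(X[...,0]<.75)&(abs(X[...,1]+.02)<.09)&(H[...,0]>15)&(H[...,0]<80)&(H[...,1]>90)
P=X[M]; A=np.c_[P[:,:2]-P[:,:2].mean(0),np.ones(len(P))]; co=np.linalg.lstsq(A,P[:,2],rcond=None)[0]
print(len(P),np.degrees(co[:2]),co[2],rect(P))
cv2.imwrite('pics/c4.png',cv2.resize(cv2.imread('pics/side4.png')[100:300,200:420],None,fx=2.7,fy=2.7,interpolation=cv2.INTER_CUBIC))
E
```

```text
[ 0.5765525  -0.03170195  0.12844402] [-1.79984141e+02  4.51520005e-02  8.99183206e+00] [-0.25614626  0.52875311 -3.61620461] [0.02306909 0.17059    0.04354956]
472 [-1.19316249  1.10613109] 0.10617914279198241 (array([664.5, -22.4]), array([118.8,  70.4]), 10.15)
```

View pics/c4.png

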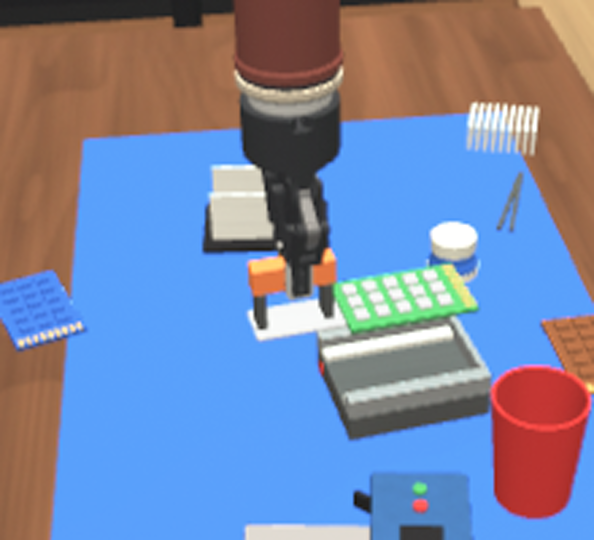

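Call:
{"method": "drive_tool", "body": {"increments": [{"offset": [-0.05,0.15,0],"roll": -0.05,"claw": 1},{"offset": [-0.1,0.3,0],"roll": -0.1,"claw": 1},{"offset": [-0.145,0.45,0],"roll": -0.1,"claw": 1},{"offset": [-0.16,0.5,0],"roll": -0.1,"claw": 1},{"offset": [-0.16,0.5,0],"roll": -0.1,"claw": 1},{"offset": [-0.16,0.5,0],"roll": -0.1,"claw": 1},{"offset": [-0.16,0.5,0],"roll": -0.1,"claw": 1},{"offset": [-0.16,0.5,0],"roll": -0.1,"claw": 1}]}}

```text
clock: 11.02
tool_pos: [0.5323, 0.1057, 0.1289]
tcp_rot: [-180.0, 0.0, 1.4]
ft_force: [-0.0, -0.3, -2.5]
grip_width: 0.0163
gripper_force: 107.5
```

Call:
{"method": "drive_tool", "body": {"increments": [{"offset": [-0.16,0.5,0],"roll": -0.1,"claw": 1},{"offset": [-0.16,0.5,0],"roll": -0.1,"claw": 1},{"offset": [-0.16,0.5,0],"roll": -0.1,"claw": 1},{"offset": [-0.16,0.5,0],"roll": -0.1,"claw": 1},{"offset": [-0.16,0.5,0],"roll": -0.1,"claw": 1},{"offset": [-0.16,0.5,0],"roll": -0.1,"claw": 1},{"offset": [-0.145,0.45,0],"roll": -0.04,"claw": 1},{"offset": [-0.1,0.3,0],"roll": 0,"claw": 1}]}}

```text
clock: 12.02
tool_pos: [0.484, 0.2556, 0.1289]
tcp_rot: [-180.0, 0.0, -4.9]
ft_force: [-0.5, 0.5, -4.1]
grip_width: 0.0162
gripper_force: 107.4
```

Call:
{"method": "drive_tool", "body": {"increments": [{"offset": [-0.08,0.25,0],"roll": 0,"claw": 1},{"offset": [-0.04,0.12,0],"roll": 0,"claw": 1},{"offset": [-0.03,0.07,0],"roll": 0,"claw": 1},{"offset": [0,0,0],"roll": 0,"claw": 1},{"offset": [0,0,0],"roll": 0,"claw": 1}]}}

```text
clock: 12.65
tool_pos: [0.479, 0.2715, 0.1289]
tcp_rot: [180.0, 0.0, -4.9]
ft_force: [0.2, 0.1, -3.8]
grip_width: 0.0167
gripper_force: 107.4
```

```bash
cat > brd.py <<'E'
from meas import *
def board(n,tag,zt,box):
    im,d=snap(n,tag); X=cloud(n,d); H=hsv(im)
    M=(X[...,2]>zt-.02)&(X[...,2]<zt+.02)&(X[...,0]>box[0])&(X[...,0]<box[1])&(X[...,1]>box[2])&(X[...,1]<box[3])&(((H[...,0]>15)&(H[...,0]<85)&(H[...,1]>90)))
    k,l,st,c=cv2.connectedComponentsWithStats(M.astype(np.uint8)); i=1+np.argmax(st[1:,4]); M=l==i
    P=X[M]; A=np.c_[P[:,:2]-P[:,:2].mean(0),np.ones(len(P))]; co=np.linalg.lstsq(A,P[:,2],rcond=None)[0]
    Q=plane(n,zt)[M]; C,s,a=rect(Q); print(n,len(P),c[i],'tilt',np.degrees(co[:2]).round(2),'z',co[2].round(4),C,s,a)
    v=cv2.boxPoints(((C[0],C[1]),(s[0],s[1]),a)); print(v.round(1).tolist())
E
python3 - <<'E'
from brd import *
s=ctrl.read_state(); print(s['tool_pos'],s['tcp_rot'],s['ft_force'],s['torque'])
board('top','top5',.104,(.48,.7,.18,.36))
board('side','side5',.104,(.48,.7,.18,.36))
E
```

```text
[0.47903255 0.27147249 0.12885383] [ 1.79989483e+02  3.80270862e-03 -4.93584560e+00] [ 0.19616181  0.13672122 -3.80014999] [0.03976377 0.08895304 0.0106975 ]
top 673 [262.62258544 204.53640416] tilt [-0.13  0.06] z 0.1047 [570.9 262.8] [ 67.8 109.4] 85.09
[[513.5, 233.6999969482422], [622.5, 224.3000030517578], [628.2999877929688, 291.8999938964844], [519.2999877929688, 301.29998779296875]]
side 273 [298.80952381 154.06227106] tilt [-0.11  0.91] z 0.1065 [572.3 264.7] [ 73.3 110.4] 82.11
[[512.5999755859375, 236.0], [621.9000244140625, 220.8000030517578], [632.0, 293.3999938964844], [522.7000122070312, 308.6000061035156]]
```

Call:
{"method": "drive_tool", "body": {"increments": [{"offset": [-0.02,0.03,-0.1],"roll": 0,"claw": 1},{"offset": [0,0,-0.2],"roll": 0,"claw": 1},{"offset": [0,0,-0.25],"roll": 0,"claw": 1},{"offset": [0,0,-0.2],"roll": 0,"claw": 1},{"offset": [0,0,-0.1],"roll": 0,"claw": 1},{"offset": [0,0,-0.06],"roll": 0,"claw": 1},{"offset": [0,0,-0.06],"roll": 0,"claw": 1},{"offset": [0,0,-0.06],"roll": 0,"claw": 1}]}}

```text
clock: 13.75
tool_pos: [0.4785, 0.2732, 0.088]
tcp_rot: [-180.0, -0.0, -4.9]
ft_force: [0.2, 0.5, -2.5]
grip_width: 0.0165
gripper_force: 107.5
```

Call:
{"method": "drive_tool", "body": {"increments": [{"offset": [0,0,-0.08],"roll": 0,"claw": 1},{"offset": [0,0,-0.09],"roll": 0,"claw": 1},{"offset": [0,0,0],"roll": 0,"claw": 1},{"offset": [0,0,0],"roll": 0,"claw": 1},{"offset": [0,0,0],"roll": 0,"claw": 1}]}}

```text
clock: 14.38
tool_pos: [0.4782, 0.2731, 0.081]
tcp_rot: [-180.0, -0.0, -4.9]
ft_force: [-1.3, 0.0, -2.3]
grip_width: 0.0162
gripper_force: 107.5
```

```bash
python3 - <<'E'
from brd import *
s=ctrl.read_state(); print(s['tool_pos'],s['tcp_rot'],s['ft_force'],s['torque'])
board('top','top6',.065,(.48,.7,.18,.36))
board('side','side6',.065,(.48,.7,.18,.36))
E
```

```text
[0.47821846 0.27308768 0.08103532] [-1.79992137e+02 -1.46145061e-02 -4.90797162e+00] [-1.33884274  0.0140507  -2.27524747] [ 0.01709735  0.04850304 -0.01551203]
top 619 [265.11308562 205.56865913] tilt [0.27 0.14] z 0.0649 [570.4 264.4] [ 67.9 109.8] 85.36
[[512.9000244140625, 235.0], [622.4000244140625, 226.10000610351562], [627.9000244140625, 293.79998779296875], [518.4000244140625, 302.70001220703125]]
side 255 [298.76078431 166.73333333] tilt [0.32 0.84] z 0.0667 [570.8 262.1] [ 69.6 106.4] 86.49
[[515.5999755859375, 230.60000610351562], [621.7999877929688, 224.10000610351562], [626.0, 293.6000061035156], [519.7999877929688, 300.1000061035156]]
```

Call:
{"method": "drive_tool", "body": {"increments": [{"offset": [-0.2,0.017,0],"roll": 0,"claw": 1},{"offset": [-0.4,0.034,0],"roll": 0,"claw": 1},{"offset": [-0.5,0.043,0],"roll": 0,"claw": 1},{"offset": [-0.5,0.043,0],"roll": 0,"claw": 1},{"offset": [-0.5,0.043,0],"roll": 0,"claw": 1},{"offset": [-0.5,0.043,0],"roll": 0,"claw": 1},{"offset": [-0.5,0.043,0],"roll": 0,"claw": 1},{"offset": [-0.4,0.034,0],"roll": 0,"claw": 1}]}}

```text
clock: 15.48
tool_pos: [0.3365, 0.2851, 0.0808]
tcp_rot: [180.0, 0.0, -4.9]
ft_force: [-0.0, 0.1, -2.5]
grip_width: 0.0164
gripper_force: 107.5
```

Call:
{"method": "drive_tool", "body": {"increments": [{"offset": [0,0,0],"roll": 0,"claw": 1},{"offset": [0,0,-0.3],"roll": 0,"claw": 1},{"offset": [0,0,-0.4],"roll": 0,"claw": 1},{"offset": [0,0,-0.3],"roll": 0,"claw": 1},{"offset": [0,0,-0.15],"roll": 0,"claw": 1},{"offset": [0,0,0],"roll": 0,"claw": 1},{"offset": [0,0,0],"roll": 0,"claw": 1}]}}

```text
clock: 16.35
tool_pos: [0.3385, 0.2852, 0.0352]
tcp_rot: [-180.0, -0.0, -4.9]
ft_force: [-0.7, 0.9, -2.2]
grip_width: 0.0168
gripper_force: 107.5
```

Call:
{"method": "drive_tool", "body": {"increments": [{"offset": [0,0,-0.04],"roll": 0,"claw": 1},{"offset": [0,0,-0.04],"roll": 0,"claw": 1},{"offset": [0,0,0],"roll": 0,"claw": 1},{"offset": [0,0,0],"roll": 0,"claw": 1}]}}

```text
clock: 16.85
tool_pos: [0.3381, 0.2851, 0.0318]
tcp_rot: [-180.0, -0.0, -4.9]
ft_force: [-0.1, 1.6, -2.5]
grip_width: 0.0158
gripper_force: 107.5
```

Call:
{"method": "drive_tool", "body": {"increments": [{"offset": [0,0,-0.02],"roll": 0,"claw": 1},{"offset": [0,0,0],"roll": 0,"claw": 0},{"offset": [0,0,0],"roll": 0,"claw": 0},{"offset": [0,0,0],"roll": 0,"claw": 0},{"offset": [0,0,0],"roll": 0,"claw": 0},{"offset": [0,0,0.3],"roll": 0,"claw": 0},{"offset": [0,0,0.8],"roll": 0,"claw": 0},{"offset": [0,0,1],"roll": 0,"claw": 0}]}}

```text
clock: 17.85
tool_pos: [0.3375, 0.2847, 0.1158]
tcp_rot: [180.0, 0.1, -4.9]
ft_force: [0.3, 0.6, 0.6]
grip_width: 0.0853
gripper_force: 0.0
```

Call:
{"method": "drive_tool", "body": {"increments": [{"offset": [0,0,1],"roll": 0,"claw": 0},{"offset": [0.5,-0.05,0.3],"roll": 0,"claw": 0},{"offset": [0.8,-0.07,0],"roll": 0,"claw": 0},{"offset": [0.9,-0.08,0],"roll": 0,"claw": 0},{"offset": [0.9,-0.08,0],"roll": 0,"claw": 0},{"offset": [0.9,-0.08,0],"roll": 0,"claw": 0},{"offset": [0.8,-0.07,0],"roll": 0,"claw": 0},{"offset": [0.45,-0.04,0],"roll": 0,"claw": 0}]}}

```text
clock: 18.85
tool_pos: [0.5497, 0.2659, 0.1678]
tcp_rot: [-180.0, -0.0, -5.0]
ft_force: [0.2, 0.5, 0.2]
grip_width: 0.0852
gripper_force: 0.0
```

```bash
python3 - <<'E'
from brd import *
s=ctrl.read_state(); print(s['tool_pos'],s['tcp_rot'],s['ft_force'],s['torque'])
board('top','top7',.065,(.48,.7,.18,.36))
board('side','side7',.065,(.48,.7,.18,.36))
m('top','top7','bar',.03,.09,.0605,(.25,.42,.22,.36),lambda h,s,v:(h>5)&(h<25)&(s>150))
m('side','side7','bar',.03,.09,.0605,(.25,.42,.22,.36),lambda h,s,v:(h>5)&(h<25)&(s>150))
for n in('top','side'):
    q=np.load(n+'7.npz'); X=cloud(n,q['d']); H=hsv(q['im'])
    M=(abs(X[...,2]-.005)<.02)&(X[...,0]>.385)&(X[...,0]<.46)&(abs(X[...,1]-.278)<.014); P=X[M]
    print(n,np.median(P[:,2]),np.degrees(np.polyfit(P[:,0],P[:,2],1)[0]))
cv2.imwrite('pics/c7.png',cv2.resize(cv2.imread('pics/side7.png')[90:260,190:400],None,fx=3,fy=3,interpolation=cv2.INTER_CUBIC))
E
```

```text
[0.5497001  0.26586123 0.16775275] [-1.79986472e+02 -4.94450219e-02 -4.95398340e+00] [0.17754925 0.46425819 0.20952181] [0.00141885 0.00665514 0.04429799]
top 250 [266.712 194.044] tilt [0.29 0.14] z 0.0653 [601.5 260.5] [65.3 45. ] 87.98
[[577.9000244140625, 228.6999969482422], [622.7999877929688, 227.10000610351562], [625.0999755859375, 292.29998779296875], [580.2000122070312, 293.8999938964844]]
side 256 [298.7265625 166.7109375] tilt [0.42 1.14] z 0.0667 [570.8 262.1] [ 69.6 106.4] 86.49
[[515.5999755859375, 230.60000610351562], [621.7999877929688, 224.10000610351562], [626.0, 293.6000061035156], [519.7999877929688, 300.1000061035156]]
top bar none
side bar 193 rect [342489.6 260722.3] [70492.8 55522.7] 10.59 mean [341.5 260.1] pca 173.7
  return _methods._mean(a, axis=axis, dtype=dtype,
  ret = ret.dtype.type(ret / rcount)
Traceback (most recent call last):
TypeError: expected non-empty vector for x
```

Call:
{"method": "drive_tool", "body": {"increments": [{"offset": [-0.03,0.01,-0.4],"roll": 0,"claw": 0},{"offset": [0,0,-0.7],"roll": 0,"claw": 0},{"offset": [0,0,-0.7],"roll": 0,"claw": 0},{"offset": [0,0,-0.6],"roll": 0,"claw": 0},{"offset": [0,0,-0.4],"roll": 0,"claw": 0},{"offset": [0,0,-0.3],"roll": 0,"claw": 0},{"offset": [0,0,-0.15],"roll": 0,"claw": 0},{"offset": [0,0,0],"roll": 0,"claw": 0}], "newtons": 40}}

```text
clock: 19.95
tool_pos: [0.5469, 0.2667, 0.0369]
tcp_rot: [180.0, 0.0, -4.9]
ft_force: [0.5, 0.6, 0.8]
grip_width: 0.0852
gripper_force: 0.0
```

Call:
{"method": "drive_tool", "body": {"increments": [{"offset": [0,0,0],"roll": 0,"claw": 1},{"offset": [0,0,0],"roll": 0,"claw": 1},{"offset": [0,0,0],"roll": 0,"claw": 1},{"offset": [0,0,0],"roll": 0,"claw": 1}]}}

```text
clock: 20.45
tool_pos: [0.5478, 0.2669, 0.0381]
tcp_rot: [-179.9, -0.1, -4.9]
ft_force: [-0.1, -0.1, 5.4]
grip_width: 0.0672
gripper_force: 45.2
```

```bash
python3 - <<'E'
from brd import *
s=ctrl.read_state(); print(s['tool_pos'],s['tcp_rot'],s['ft_force'],s['torque'],s['grip_width'])
board('side','side8',.065,(.48,.7,.18,.36))
q=np.load('side8.npz'); X=cloud('side',q['d']); H=hsv(q['im'])
M=(abs(X[...,2]-.005)<.03)&(X[...,0]>.39)&(X[...,0]<.46)&(abs(X[...,1]-.278)<.016)&(H[...,1]<90); P=X[M]; print(len(P))
if len(P)>9: print(np.median(P[:,2]),np.degrees(np.polyfit(P[:,0],P[:,2],1)[0]))
cv2.imwrite('pics/c8.png',cv2.resize(cv2.imread('pics/side8.png')[100:240,190:390],None,fx=3.5,fy=3.5,interpolation=cv2.INTER_CUBIC))
E
```

```text
[0.54784629 0.26694875 0.03810686] [-1.79949672e+02 -1.10474602e-01 -4.91186469e+00] [-0.1259953  -0.14043787  5.3960262 ] [-0.09467961  0.08884046  0.013337  ] 0.06722960726169683
side 161 [307.62111801 166.14906832] tilt [0.75 0.98] z 0.0669 [595.2 261. ] [65.9 62.8] 82.2
[[559.5999755859375, 232.60000610351562], [621.7999877929688, 224.10000610351562], [630.7999877929688, 289.3999938964844], [568.5999755859375, 297.8999938964844]]
151
0.004830010647123961 0.38227769773956666
```

View pics/c8.png

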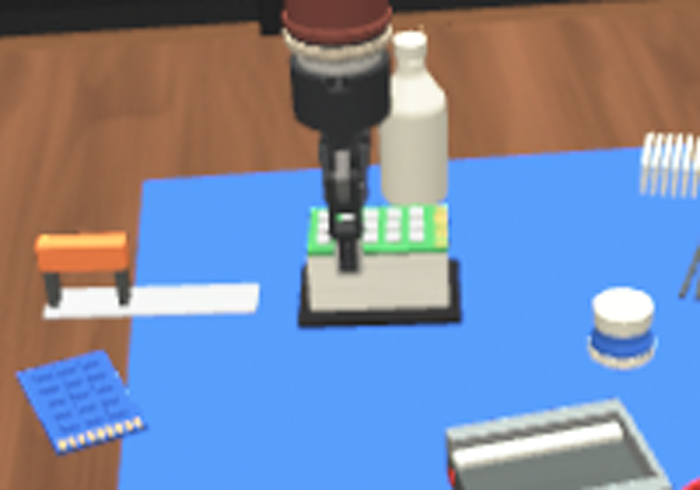

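Call:
{"method": "drive_tool", "body": {"increments": [{"offset": [0,0,0.1],"roll": 0,"claw": 1},{"offset": [0,0,0.3],"roll": 0,"claw": 1},{"offset": [0,0,0.5],"roll": 0,"claw": 1},{"offset": [0,0,0.5],"roll": 0,"claw": 1},{"offset": [0,0,0.4],"roll": 0,"claw": 1},{"offset": [0,-0.2,0],"roll": 0,"claw": 1},{"offset": [0,-0.4,0],"roll": 0,"claw": 1},{"offset": [0,-0.6,0],"roll": 0,"claw": 1}]}}

```text
clock: 21.5
tool_pos: [0.5459, 0.2173, 0.1077]
tcp_rot: [179.9, 0.1, -4.9]
ft_force: [0.4, -0.1, -1.5]
grip_width: 0.0669
gripper_force: 44.9
```

Call:
{"method": "drive_tool", "body": {"increments": [{"offset": [-0.06,-0.8,0],"roll": -0.045,"claw": 1},{"offset": [-0.06,-0.8,0],"roll": -0.045,"claw": 1},{"offset": [-0.06,-0.8,0],"roll": -0.045,"claw": 1},{"offset": [-0.06,-0.8,0],"roll": -0.045,"claw": 1},{"offset": [-0.06,-0.8,0],"roll": -0.045,"claw": 1},{"offset": [-0.06,-0.8,0],"roll": -0.045,"claw": 1},{"offset": [-0.06,-0.8,0],"roll": -0.045,"claw": 1},{"offset": [-0.06,-0.8,0],"roll": -0.045,"claw": 1}]}}

```text
clock: 22.5
tool_pos: [0.5261, -0.0392, 0.1077]
tcp_rot: [180.0, 0.1, -8.6]
ft_force: [-0.2, -0.1, -1.2]
grip_width: 0.0666
gripper_force: 44.9
```

Call:
{"method": "drive_tool", "body": {"increments": [{"offset": [-0.06,-0.8,0],"roll": 0,"claw": 1},{"offset": [-0.06,-0.8,0],"roll": 0,"claw": 1},{"offset": [-0.06,-0.8,0],"roll": 0,"claw": 1},{"offset": [-0.06,-0.8,0],"roll": 0,"claw": 1},{"offset": [-0.06,-0.8,0],"roll": 0,"claw": 1},{"offset": [-0.06,-0.6,0],"roll": 0,"claw": 1},{"offset": [-0.06,-0.4,0],"roll": 0,"claw": 1},{"offset": [-0.06,-0.14,0],"roll": 0,"claw": 1}]}}

```text
clock: 23.5
tool_pos: [0.5076, -0.2437, 0.1082]
tcp_rot: [-180.0, 0.1, -8.6]
ft_force: [-0.0, 0.3, -1.3]
grip_width: 0.0667
gripper_force: 44.9
```

Call:
{"method": "drive_tool", "body": {"increments": [{"offset": [0,0,-0.2],"roll": 0,"claw": 1},{"offset": [0,0,-0.4],"roll": 0,"claw": 1},{"offset": [0,0,-0.4],"roll": 0,"claw": 1},{"offset": [0,0,-0.3],"roll": 0,"claw": 1},{"offset": [0,0,0],"roll": 0,"claw": 1},{"offset": [0,0,0],"roll": 0,"claw": 1}]}}

```text
clock: 24.25
tool_pos: [0.5088, -0.2431, 0.0571]
tcp_rot: [180.0, -0.0, -8.5]
ft_force: [0.7, 0.1, -1.5]
grip_width: 0.0668
gripper_force: 45.0
```

```bash
python3 - <<'E'
from brd import *
s=ctrl.read_state(); print(s['tool_pos'],s['tcp_rot'],s['ft_force'],s['torque'],s['grip_width'])
zt=s['tool_pos'][2]+.0219+.005
board('side','side9',zt,(.42,.66,-.34,-.16))
board('top','top9',zt,(.42,.66,-.34,-.16))
cv2.imwrite('pics/c9.png',cv2.resize(cv2.imread('pics/side9.png')[230:370,240:440],None,fx=3.5,fy=3.5,interpolation=cv2.INTER_CUBIC))
E
```

```text
[ 0.50882159 -0.24305702  0.05710366] [ 1.79989759e+02 -2.33590415e-02 -8.49996529e+00] [ 0.73595048  0.12676588 -1.52510887] [ 0.02775435  0.00531411 -0.00213399] 0.0668281409630741
side 536 [310.42910448 295.58022388] tilt [0.1  0.56] z 0.0853 [ 553.5 -250.8] [70.7 65. ] 81.44
[[516.0999755859375, -280.8999938964844], [580.4000244140625, -290.6000061035156], [590.9000244140625, -220.6999969482422], [526.5999755859375, -211.0]]
top 316 [450.17088608 202.54113924] tilt [-0.43 -0.11] z 0.0842 [ 555.1 -249.2] [69.5 60.9] 82.71
[[520.5, -279.79998779296875], [580.9000244140625, -287.5], [589.7000122070312, -218.60000610351562], [529.2999877929688, -210.89999389648438]]
```

View pics/c9.png

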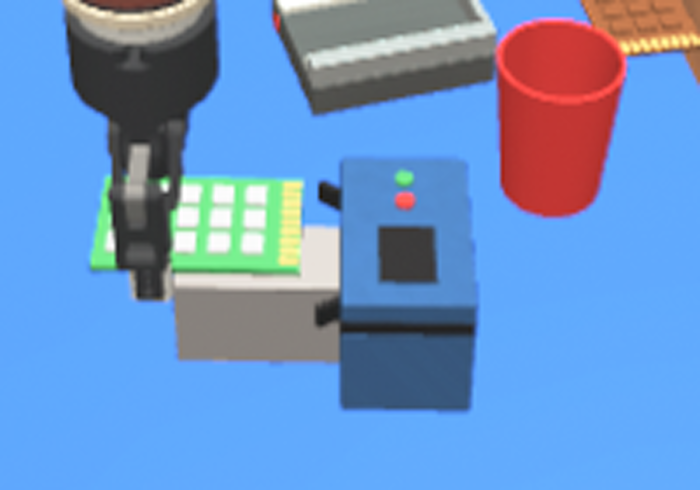

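Call:
{"method": "drive_tool", "body": {"increments": [{"offset": [0,-0.012,-0.15],"roll": 0,"claw": 1},{"offset": [0,0,-0.15],"roll": 0,"claw": 1},{"offset": [0,0,-0.13],"roll": 0,"claw": 1},{"offset": [0,0,-0.02],"roll": 0,"claw": 1},{"offset": [0,0,0],"roll": 0,"claw": 1},{"offset": [0,0,0],"roll": 0,"claw": 1}]}}

```text
clock: 25.1
tool_pos: [0.5087, -0.2435, 0.0391]
tcp_rot: [180.0, -0.0, -8.5]
ft_force: [-0.5, 0.4, -0.3]
grip_width: 0.0668
gripper_force: 45.0
```

Call:
{"method": "drive_tool", "body": {"increments": [{"offset": [0,0,-0.015],"roll": 0,"claw": 1},{"offset": [0,0,0],"roll": 0,"claw": 1},{"offset": [0,0,0],"roll": 0,"claw": 1}]}}

```text
clock: 25.48
tool_pos: [0.5086, -0.2435, 0.0384]
tcp_rot: [180.0, -0.0, -8.5]
ft_force: [0.0, 0.6, -1.2]
grip_width: 0.0669
gripper_force: 45.0
```

Call:
{"method": "drive_tool", "body": {"increments": [{"offset": [0,0,-0.015],"roll": 0,"claw": 1},{"offset": [0,0,0],"roll": 0,"claw": 1},{"offset": [0,0,0],"roll": 0,"claw": 1},{"offset": [0,0,0],"roll": 0,"claw": 1}]}}

```text
clock: 25.98
tool_pos: [0.5086, -0.2435, 0.038]
tcp_rot: [180.0, -0.0, -8.5]
ft_force: [-1.9, 1.7, 5.1]
grip_width: 0.067
gripper_force: 45.4
```

Call:
{"method": "drive_tool", "body": {"increments": [{"offset": [0.08,-0.012,0.005],"roll": 0,"claw": 1},{"offset": [0.1,-0.015,0],"roll": 0,"claw": 1},{"offset": [0.1,-0.015,0],"roll": 0,"claw": 1},{"offset": [0.1,-0.015,0],"roll": 0,"claw": 1},{"offset": [0.1,-0.015,0],"roll": 0,"claw": 1},{"offset": [0.1,-0.015,0],"roll": 0,"claw": 1},{"offset": [0.1,-0.015,0],"roll": 0,"claw": 1},{"offset": [0,0,0],"roll": 0,"claw": 1}]}}

```text
clock: 26.98
tool_pos: [0.5365, -0.2478, 0.0381]
tcp_rot: [180.0, -0.1, -8.5]
ft_force: [0.5, -0.4, 4.1]
grip_width: 0.0666
gripper_force: 45.4
```

Call:
{"method": "drive_tool", "body": {"increments": [{"offset": [0.1,-0.015,0],"roll": 0,"claw": 1},{"offset": [0.1,-0.015,0],"roll": 0,"claw": 1},{"offset": [0.1,-0.015,0],"roll": 0,"claw": 1},{"offset": [0.1,-0.015,0],"roll": 0,"claw": 1},{"offset": [0.1,-0.015,0],"roll": 0,"claw": 1},{"offset": [0.1,-0.015,0],"roll": 0,"claw": 1},{"offset": [0.04,-0.006,0],"roll": 0,"claw": 1},{"offset": [0,0,0],"roll": 0,"claw": 1}]}}

```text
clock: 27.98
tool_pos: [0.5615, -0.2515, 0.0382]
tcp_rot: [180.0, -0.0, -8.5]
ft_force: [-2.6, 0.5, 6.2]
grip_width: 0.0673
gripper_force: 45.5
```

Call:
{"method": "drive_tool", "body": {"increments": [{"offset": [0.04,-0.006,0],"roll": 0,"claw": 1},{"offset": [0.04,-0.006,0],"roll": 0,"claw": 1},{"offset": [0,0,0],"roll": 0,"claw": 1}]}}

```text
clock: 28.35
tool_pos: [0.5646, -0.252, 0.0382]
tcp_rot: [180.0, -0.0, -8.5]
ft_force: [-2.4, 0.5, 5.2]
grip_width: 0.0667
gripper_force: 45.5
```

Call:
{"method": "drive_tool", "body": {"increments": [{"offset": [0.04,-0.006,0],"roll": 0,"claw": 1},{"offset": [0.03,-0.004,0],"roll": 0,"claw": 1},{"offset": [0,0,0],"roll": 0,"claw": 1}]}}

```text
clock: 28.72
tool_pos: [0.5673, -0.2523, 0.0382]
tcp_rot: [180.0, 0.0, -8.5]
ft_force: [-2.9, -0.0, 7.0]
grip_width: 0.067
gripper_force: 45.5
```

Call:
{"method": "drive_tool", "body": {"increments": [{"offset": [0.03,-0.004,0],"roll": 0,"claw": 1},{"offset": [0.03,-0.004,0],"roll": 0,"claw": 1},{"offset": [0,0,0],"roll": 0,"claw": 1}]}}

```text
clock: 29.1
tool_pos: [0.5691, -0.2526, 0.0381]
tcp_rot: [-180.0, 0.1, -8.5]
ft_force: [-5.2, 0.9, 7.9]
grip_width: 0.0673
gripper_force: 45.7
```

Call:
{"method": "drive_tool", "body": {"increments": [{"offset": [0.03,-0.004,0],"roll": 0,"claw": 1},{"offset": [0.02,-0.003,0],"roll": 0,"claw": 1},{"offset": [0,0,0],"roll": 0,"claw": 1}]}}

```text
clock: 29.48
tool_pos: [0.5691, -0.2526, 0.0381]
tcp_rot: [-180.0, 0.3, -8.5]
ft_force: [-13.5, 1.9, 13.9]
grip_width: 0.067
gripper_force: 46.1
```

```bash
python3 - <<'E'
from brd import *
s=ctrl.read_state(); print(s['tool_pos'],s['tcp_rot'],s['ft_force'],s['torque'],s['grip_width'])
board('side','side10',.065,(.42,.66,-.34,-.16))
board('top','top10',.065,(.42,.66,-.34,-.16))
E
```

```text
[ 0.56911675 -0.25257298  0.03811617] [-179.97250093    0.34321156   -8.49083781] [-13.47189482   1.92941685  13.88849193] [0.39010681 1.95079626 0.08632856] 0.06700532822634463
side 147 [330.31292517 304.73469388] tilt [10.93 -2.42] z 0.067 [ 596.  -257.5] [70.3 25.8] 82.04
[[578.4000244140625, -290.5], [603.9000244140625, -294.1000061035156], [613.5999755859375, -224.5], [588.0999755859375, -220.89999389648438]]
top 78 [443.47435897 208.37179487] tilt [-2.88 -1.38] z 0.0652 [ 550.2 -231.9] [35.5 22.2] 81.61
[[536.5999755859375, -247.8000030517578], [558.5999755859375, -251.10000610351562], [563.7999877929688, -216.0], [541.7999877929688, -212.6999969482422]]
```

Call:
{"method": "drive_tool", "body": {"increments": [{"offset": [-0.03,0.004,0],"roll": 0,"claw": 1},{"offset": [0,0,0],"roll": 0,"claw": 0},{"offset": [0,0,0],"roll": 0,"claw": 0},{"offset": [0,0,0],"roll": 0,"claw": 0},{"offset": [0,0,0.3],"roll": 0,"claw": 0},{"offset": [0,0,0.8],"roll": 0,"claw": 0},{"offset": [0,0,1],"roll": 0,"claw": 0},{"offset": [0,0,1],"roll": 0,"claw": 0}]}}

```text
clock: 30.58
tool_pos: [0.5706, -0.2527, 0.164]
tcp_rot: [180.0, -0.0, -8.5]
ft_force: [0.5, -1.0, -0.1]
grip_width: 0.0852
gripper_force: 0.0
```

Call:
{"method": "drive_tool", "body": {"increments": [{"offset": [-0.8,0.3,1],"roll": 0,"claw": 0},{"offset": [-0.8,0.5,0.5],"roll": 0,"claw": 0},{"offset": [-0.8,1,0],"roll": 0,"claw": 0},{"offset": [0,1,0],"roll": 0,"claw": 0},{"offset": [0,1,0],"roll": 0,"claw": 0},{"offset": [0,1,0],"roll": 0,"claw": 0},{"offset": [0,0,0],"roll": 0,"claw": 0},{"offset": [0,0,0],"roll": 0,"claw": 0}]}}

```text
clock: 31.58
tool_pos: [0.4748, -0.061, 0.2226]
tcp_rot: [180.0, -0.1, -8.5]
ft_force: [-0.3, -0.7, -0.6]
grip_width: 0.0854
gripper_force: 0.0
```

```bash
python3 - <<'E'
from brd import *
s=ctrl.read_state(); print(s['tool_pos'],s['ft_force'])
board('side','side11',.065,(.42,.66,-.34,-.16))
board('top','top11',.065,(.42,.66,-.34,-.16))
m('top','top11','tongue+',.05,.075,.065,(.45,.61,-.32,-.2))
a=cv2.resize(cv2.imread('pics/side11.png')[110:370,180:440],None,fx=2,fy=2); b=cv2.resize(cv2.imread('pics/top11.png')[150:260,390:500],(520,520))[:,:260]
cv2.imwrite('pics/c11.png',np.hstack([a,b]))
E
```

```text
[ 0.47476866 -0.06103889  0.22258327] [-0.33893979 -0.65497338 -0.62205319]
side 501 [317.00199601 303.77644711] tilt [0.83 0.9 ] z 0.0665 [ 573.9 -254.7] [70.8 70.4] 82.04
[[534.0999755859375, -284.8999938964844], [603.9000244140625, -294.6000061035156], [613.7000122070312, -224.5], [543.9000244140625, -214.8000030517578]]
top 409 [450.56968215 200.97310513] tilt [ 0.14 -0.04] z 0.0648 [ 572.4 -251.2] [68.9 71.5] 82.01
[[532.2000122070312, -280.29998779296875], [603.0, -290.29998779296875], [612.5999755859375, -222.10000610351562], [541.7999877929688, -212.10000610351562]]
top tongue+ 731 rect [ 567659.8 -255732.2] [100373.5  80729.9] 81.82 mean [ 571.5 -253.3] pca 148.6
```

View pics/c11.png

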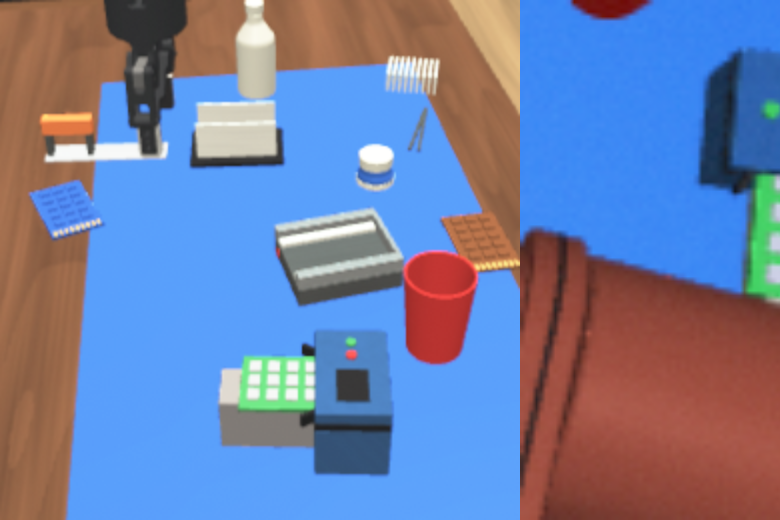

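```bash
python3 -c "
from station import ctrl
print(ctrl.close_job())"
```

```text
the job is handed in; nothing more can be done
None
```

The job is handed in: by my last images the board is fully home in the tester slot (edge about 54.5–55 mm of 55, level), the lifter lies flat on the bench, and the jar, cup and bottle look undisturbed; no verdict came back.

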